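# Load a sprung scale with ring weights to its working band

## Task

Load the sprung scale: thread the ring weights from the board onto the post on its pan, one at a time, until the pan has sunk into the band between the two long lines, and leave any weight that is not needed lying on the board. The post may be clamped off the pan's centre, so feel for it gently: never press the pan down into overload (more than 44 mm), do not drop a weight down the post, and leave the other things alone.

Things in the scene. Friction and masses are not known exactly. Their poses are not given: they have to be found in the camera images.
- weight_a: plain steel ring weight lying flat: outside diameter 48 mm, through bore 15 mm, 14 mm high, nominally 0.19 kg (true mass within 6 percent). All three look alike and any may be used. Origin: centre of its underside; z is the bore axis, up. Can be gripped across its outside (48 mm) from above. Starts near the board's +y (left) end.
- weight_b: plain steel ring weight lying flat: outside diameter 48 mm, through bore 15 mm, 14 mm high, nominally 0.19 kg (true mass within 6 percent). All three look alike and any may be used. Origin: centre of its underside; z is the bore axis, up. Can be gripped across its outside (48 mm) from above. Starts near the middle of the board.
- weight_c: plain steel ring weight lying flat: outside diameter 48 mm, through bore 15 mm, 14 mm high, nominally 0.19 kg (true mass within 6 percent). All three look alike and any may be used. Origin: centre of its underside; z is the bore axis, up. Can be gripped across its outside (48 mm) from above. Starts near the board's -y (right) end.
- board: fixed wooden board 75x235x12 mm (x, y, z) on the worktop; origin: centre of its underside, top 12 mm above it. The three ring weights lie in a row along its y, about 75 mm apart, so the fingers have most room in front of and behind a weight (along the board's x).
- scale: fixed sprung scale: grey base plate 165x105x12 mm (62 mm to -x and 103 mm to +x of the origin) with a round housing of radius 46 mm up to z = 48 mm. Origin: underside, on the pan's vertical axis.
- index (a point): middle of the top of the aluminium index column that stands on the scale at its +x side: 8x46 mm, 122 mm above the scale's origin, 88 mm to its +x. Two long black lines on it, at which a small arm from the pan points, mark pan readings of 23 mm (upper line) and 32 mm (lower line).
- pan_top (a point): centre of the upper face of the round steel pan (diameter 100 mm, 4 mm thick), 112 mm above the scale's origin at pan reading 0; it sinks with the pan; axes parallel to the scale's. At most three rings stack on the post that stands on it.
- slot_mid (a point): point 46 mm above pan_top, at the height of the tip of the post: an upright steel rod, 12 mm thick, tip bevelled 1 mm, sinking with the pan. It is clamped in a slot along the scale's y, anywhere from 12 mm to the -y to 12 mm to the +y side of this point; not measured: see it or find it by feel (a ring set on the tip stops 46 mm above the pan and presses it down).
- pan (a joint): how far the pan has sunk, in m (0 to 0.052, positive down). Spring 240 N/m, lightly damped: one ring sinks it about 7.8 mm, a push of 1 N about 4.2 mm. Empty it rests somewhere between 3 and 12 mm, differing from time to time. Working band: 0.023 to 0.032. Past 0.044 the scale is overloaded.
- mouse: bystander to leave alone: computer mouse, 104x58x36 mm. Origin: centre of its underside.
- tape_roll: bystander to leave alone: roll of paper tape lying flat, 67x67x19 mm. Origin: centre of its underside.
- stapler: bystander to leave alone: stapler, 34x112x34 mm. Origin: centre of its underside.
- note_block: bystander to leave alone: block of paper notes, 72x72x27 mm. Origin: centre of its underside.
- tweezers: bystander to leave alone: steel tweezers lying flat, 15x124x8 mm. Origin: centre of its underside.
Things that resemble listed ones, but are neither listed nor needed, are in the scene too. What is shaped like the weight_a but orange is not meant.

How it is judged:
By the outcome, as a careful person would: the job done as asked, in the order asked, and still so for the second after the job is handed in, with the robot touching nothing.
It also fails if it takes over 72 s, if anything falls off the work surface, if the arm or the gripper's body presses on something with over 40 N, if the wrist force passes 120 N, or if a joint passes its speed limit or range.

## Robot

A 7-joint arm with a two-finger parallel gripper is mounted at the origin on a cart in front of the work surface, level with it; the furniture and walls round the work are solid. World frame = base frame: x ahead of the robot, y to its left, z up, the work surface at z = 0. Lengths are in m, angles in rad, forces in N, time in s.
With the tool pointing down it reaches from about 0.4 to 0.85 m from the base axis. Payload 4.4 kg.
Tool frame: the origin (TCP) lies between the finger pads; the fingertips stand ahead of it and the grasp point (between the pads) lies 8 mm behind it (robot.tips_ahead is the z of the fingertips in the tool frame, in m); z points along the fingers, y is the direction in which the jaws open and shut (so a half turn about z gives the same grasp; the last joint's range is limited). The gripper opens to 94 mm and grips with 3 to 60 N. Pads are 16 mm wide; open, the fingers measure 119 mm over their backs; the gripper's body (75 mm by 177 mm) begins 78 mm behind the grasp point.
Start: joints at [1.047, 0.628, 0.038, 1.517, -0.027, 0.996, -0.02], TCP at [0.287, -0.583, 0.216] pointing down, gripper open.
Joint ranges: [-3.06, 3.06], [-0.37, 2.12], [-1.25, 1.32], [0.18, 2.47], [-1.1, 4.24], [0.23, 1.98], [-2.94, 2.94]. Speed limits (rad/s): [2.57, 2.57, 3.14, 3.14, 3.14, 3.14, 3.14].

## Interface

Orientations are given as a 3x3 rotation matrix whose columns are the frame's x, y, z axes.
In Python, from plant import robot gives the robot as it stands.
- The arm moves only by the tool send_rows, never from a script. Its argument "rows" is a list of rows, each a list of 5 numbers: the shift along the world's x, y, z in m, then the turn about the world's z in degrees, then the finger opening in m, from 0 to 0.094. A call has exactly 10 rows; each row is the pose to reach, as a shift and turn from the pose commanded when the call began; what a row does not reach only later rows make up. A row lasts 1/10 s, in which the tool goes at most 50 mm and 8.59 degrees, less where a joint would pass 70% of its speed; a pose out of reach is approached as far as the arm can. A call with a gripper value outside its range is refused whole. The fingers move at their own pace and stop on an object; "newtons" is the grip in N (left out, the last holds). Time passes only in rows, so rows that repeat a pose let the fingers close, or fill a call up. It gives the time, the measured TCP pose, the force and the opening at its end, in the units of the state.
- robot.sense(): the state, without advancing time (a new reading comes with each control period).
- robot.get_image(name): name is "scene" or "top"; returns (picture, depth): 384x512x3 uint8, red, green, blue; 384x512 float32, m along the optical axis (not along the pixel's ray), 0 where there is no reading.
- robot.calibration(name): a dict with "mtx" (3x3 intrinsics, pixels), "k1" (the pictures are not rectified: a ray, as slopes to the right and down, at radius r is drawn at 1 + k1 r^2 times it, then the intrinsics apply), "rvec" (rotation vector, rad) and "tvec" (3), from world to camera coordinates, as OpenCV has them. Camera axes: x right, y down, z forward; pixel columns grow to the right and rows downward; lengths in m; the calibration is good to about 2 mm. A picture is of the moment at which its call begins. calibration takes no time and is no camera call.
- robot.sign_off(): hands the job in, once; it reports no verdict.
Trained networks look in the newest picture that a camera, given by its name, has taken for a name from the list of things; names that differ only in an ending like _2 or _b are one class to them, and where a whole thing is asked for, a point or a joint stands for the part that bears it (a point fixed in the world has none). Each returns a list of dicts, best first, with "score" (0 to 1); they miss things now and then, are a little off and sometimes report something else, mostly with a low value. They report only what shows in the picture. A call takes as long as a camera call. They do not tell look-alikes from the thing itself.
- robot.search_frame(camera, name): "at" ([column, row] in pixels, amid what is visible of it).
- robot.place_of(camera, name): "at" ([column, row] in pixels: a listed point, or the origin of a listed thing).
The state is a dict: "time": time; "joint_pos": joint angles; "qd": joint speeds; "effort": joint torques, N m; "tool_pos": TCP position; "tcp_rot": TCP orientation; "contact_force": force on the tool from outside, world axes, zero at the start; "moment": the same for the moment, N m; "finger_gap": opening from 0.0 (shut) to 1.0 (fully open).
Only numpy, scipy, OpenCV 4.12 (cv2) and the standard library are available. Lean on these libraries where they do the work, as an engineer would, in place of code of your own. Each camera call takes 0.05 s, during which the arm holds its last target.

## Working session

There is one attempt and no reset: what is moved stays moved. The work goes in short steps, Python scripts to look and compute and a tool call to move; the robot and the scene stay as the last step left them, time stands still between calls to the robot, and variables do not carry over. Pictures are saved under pics/ and viewed, and the job is handed in when it is done.

Besides the shell and the picture viewer there is one more tool, called after "Request:" in YAML: its name, and indented under it one key for each argument. send_rows: Moves the arm, as the interface text tells. Its arguments: {"type":"object","properties":{"rows":{"type":"array","items":{"type":"array","items":{"type":"number"}}},"newtons":{"type":"number"}},"required":["rows"]}

```bash
ls; mkdir -p pics; cat > h.py <<'E'
import numpy as np, cv2
from plant import robot
def cal(n):
    c=robot.calibration(n); R=cv2.Rodrigues(np.array(c['rvec'],float))[0]
    return np.array(c['mtx'],float),float(c['k1']),R,np.array(c['tvec'],float).ravel()
def ray(n,uv):
    K,k1,R,t=cal(n); d=np.array([(uv[0]-K[0,2])/K[0,0],(uv[1]-K[1,2])/K[1,1]])
    s=d.copy()
    for _ in range(30): s=d/(1+k1*(s@s))
    return -R.T@t, R.T@np.array([s[0],s[1],1.0])   # dir scaled to depth 1
def at_z(n,uv,z):
    o,d=ray(n,uv); return o+d*(z-o[2])/d[2]
def at_depth(n,uv,dep):
    o,d=ray(n,uv); return o+d*dep
def proj(n,p):
    K,k1,R,t=cal(n); c=R@np.asarray(p,float)+t; s=c[:2]/c[2]; s=s*(1+k1*(s@s)); return K[:2,:2]@s+K[:2,2]
def tri(n1,a,n2,b):
    o1,d1=ray(n1,a);o2,d2=ray(n2,b);d1/=np.linalg.norm(d1);d2/=np.linalg.norm(d2)
    s=np.linalg.lstsq(np.c_[d1,-d2],o2-o1,rcond=None)[0]
    p,q=o1+d1*s[0],o2+d2*s[1]; return (p+q)/2,np.linalg.norm(p-q)
E
python3 - <<'E'
from h import *
np.set_printoptions(precision=4,suppress=True)
for n in("scene","top"):
    im,d=robot.get_image(n); cv2.imwrite(f'pics/{n}0.png',cv2.cvtColor(im,cv2.COLOR_RGB2BGR)); np.save(f'{n}0d.npy',d)
    K,k1,R,t=cal(n); print(n,K,k1,'pos',-R.T@t,'axes',R)
s=robot.sense(); print(s, robot.tips_ahead)
E
```

```text
pics
scene [[414.5281   0.     249.7461]
 [  0.     414.5281 190.7889]
 [  0.       0.       1.    ]] -0.03907996429456357 pos [-0.0569  0.8126  0.6209] axes [[-0.8197 -0.5723 -0.0244]
 [-0.2417  0.3841 -0.8911]
 [ 0.5193 -0.7245 -0.4532]]
top [[418.6476   0.     256.7676]
 [  0.     418.6476 196.4601]
 [  0.       0.       1.    ]] -0.03643827573057734 pos [ 0.3614 -0.0202  1.1879] axes [[ 0.0267 -0.9996 -0.0046]
 [-0.9888 -0.0257 -0.1469]
 [ 0.1467  0.0085 -0.9891]]
{'time': 0.1, 'joint_pos': array([ 1.0472,  0.6292,  0.0384,  1.5182, -0.027 ,  0.9963, -0.02  ]), 'qd': array([-0.    , -0.0025, -0.0001, -0.0029, -0.0022, -0.0031,  0.0011]), 'effort': array([  0.002 , -55.0795,   1.1472, -18.712 ,  -0.0521,   0.0192,
         0.0001]), 'tool_pos': array([ 0.2871, -0.5826,  0.2157]), 'tcp_rot': array([[ 0.897 ,  0.442 , -0.0007],
       [ 0.442 , -0.897 ,  0.0014],
       [-0.    , -0.0016, -1.    ]]), 'contact_force': array([ 0.3016, -0.6038, -0.7618]), 'moment': array([-0.0242,  0.0115,  0.0126]), 'finger_gap': 1.0028456120709057} 0.011
```

View pics/scene0.png

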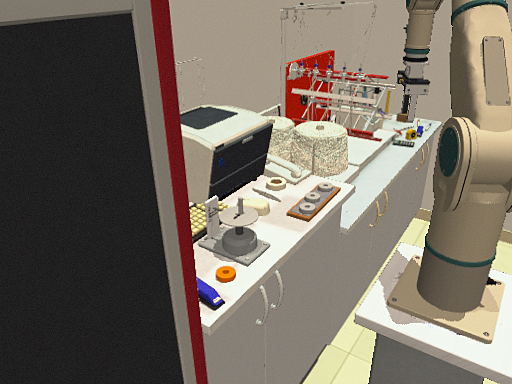

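View pics/top0.png

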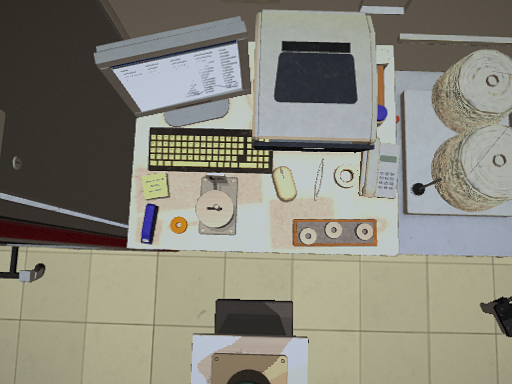

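The top view shows three steel rings on the board near (308,236), (334,230) and (365,231), and the scale at about (215,208). The ring at (179,225) is orange, so it's not one of the weights. I'll enlarge both views to check.

```bash
python3 - <<'E'
import cv2,numpy as np
t=cv2.imread('pics/top0.png');s=cv2.imread('pics/scene0.png')
a=cv2.resize(t[165:255,160:390],None,fx=3.4,fy=3.4,interpolation=cv2.INTER_CUBIC)
b=cv2.resize(s[165:285,190:350],None,fx=4.8,fy=4.8,interpolation=cv2.INTER_CUBIC)
cv2.imwrite('pics/ct0.png',a);cv2.imwrite('pics/cs0.png',b)
E
python3 - <<'E'
from h import *
for n in("top","scene"):
    for nm in("weight_a","index","pan_top","slot_mid","scale","board"):
        try: print(n,nm,[(np.round(r['at'],1).tolist(),round(r['score'],2)) for r in robot.place_of(n,nm)][:5])
        except Exception as e: print(nm,e)
E
```

```text
top weight_a [([334.1, 230.1], 0.67), ([179.0, 228.6], 0.58), ([362.8, 230.4], 0.54), ([151.3, 222.1], 0.29)]
top index [([216.8, 172.2], 0.74)]
top pan_top [([307.3, 234.8], 0.47)]
top slot_mid [([210.8, 204.9], 0.58)]
top scale [([219.9, 211.2], 0.65)]
top board [([332.9, 230.1], 0.72)]
scene weight_a [([223.5, 274.1], 0.8), ([303.6, 210.0], 0.69), ([323.9, 186.8], 0.61), ([310.7, 199.7], 0.58)]
scene index [([209.0, 200.4], 0.56)]
scene pan_top [([238.4, 216.2], 0.57)]
scene slot_mid [([237.1, 199.3], 0.87)]
scene scale [([241.9, 246.9], 0.75), ([210.9, 197.1], 0.45)]
scene board [([312.0, 202.9], 0.97)]
```

View pics/ct0.png

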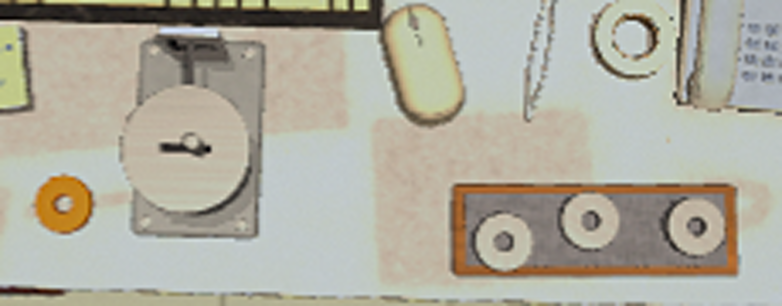

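View pics/cs0.png

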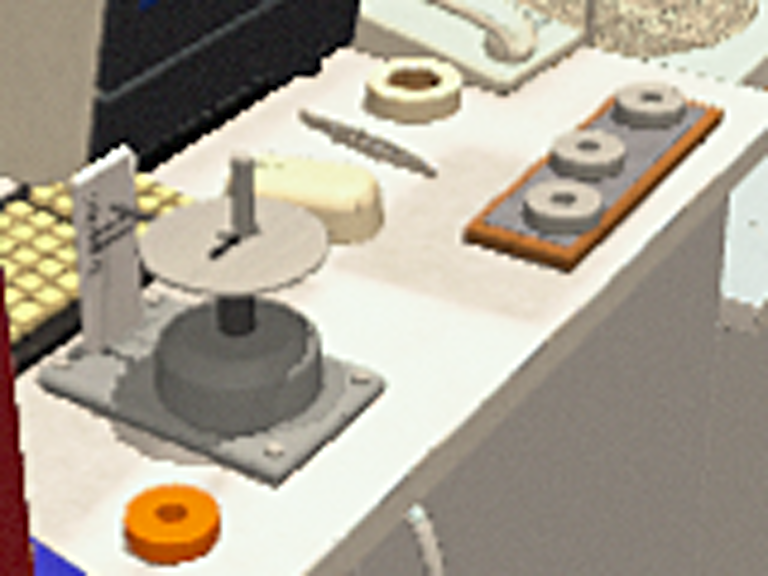

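```bash
python3 - <<'E'
from h import *
np.set_printoptions(precision=4,suppress=True)
d=np.load('top0d.npy'); ds=np.load('scene0d.npy')
def cloud(n,d,u0,u1,v0,v1):
    o=[]
    for v in range(v0,v1):
        for u in range(u0,u1):
            if d[v,u]>0: o.append(np.r_[at_depth(n,(u,v),d[v,u]),u,v])
    return np.array(o)
C=cloud('top',d,293,380,215,248)
print('board/ring z pct',np.percentile(C[:,2],[2,20,50,80,98]))
print('hist',np.histogram(C[:,2],bins=np.arange(-.01,.045,.003)))
for u,v in((308,236),(334,230),(365,231)):
    m=(np.hypot(C[:,3]-u,C[:,4]-v)<11)&(C[:,2]>.0205); P=C[m]
    print(u,v,m.sum(),'mean',P[:,:3].mean(0),'px',P[:,3:].mean(0),'mid',(P[:,:2].min(0)+P[:,:2].max(0))/2,'ext',np.ptp(P[:,:2],axis=0))
C=cloud('top',d,190,245,165,240)
P=C[(C[:,2]>.13)]; print('high',P[:,:5])
P=C[(C[:,2]>.09)&(C[:,2]<.12)&(C[:,4]>180)]; print('pan',len(P),P[:,:3].mean(0),np.median(P[:,2]),(P[:,:2].min(0)+P[:,:2].max(0))/2,np.ptp(P[:,:2],axis=0))
# triangulate from crops
tp=lambda a:(a[0]/3.4+160-.35,a[1]/3.4+165-.35); sp=lambda a:(a[0]/4.8+190-.4,a[1]/4.8+165-.4)
for nm,a,b in(('A',(504,241),(565,199)),('B',(591,220),(589,147)),('C',(696,226),(652,97)),('tip',(191,141),(242,159)),('pan',(186,148),(235,246))):
    print(nm,tri('top',tp(a),'scene',sp(b)))
E
```

```text
board/ring z pct [-0.0027  0.0043  0.0128  0.0234  0.0295]
hist (array([  1,  18, 137, 307, 125,  55, 336, 768, 423,  54,  51, 206, 286,
        94,   2,   0,   0,   0]), array([-0.01 , -0.007, -0.004, -0.001,  0.002,  0.005,  0.008,  0.011,
        0.014,  0.017,  0.02 ,  0.023,  0.026,  0.029,  0.032,  0.035,
        0.038,  0.041,  0.044]))
308 236 213 mean [ 0.427  -0.1539  0.0262] px [307.615  235.9108] mid [ 0.4271 -0.1539] ext [0.0449 0.0473]
334 230 212 mean [ 0.4466 -0.2242  0.0265] px [333.0425 229.4764] mid [ 0.4467 -0.2243] ext [0.0474 0.0453]
365 231 213 mean [ 0.4438 -0.3104  0.0267] px [364.0516 231.2441] mid [ 0.4445 -0.3107] ext [0.0449 0.046 ]Traceback (most recent call last):
  File "<stdin>", line 16, in <module>
  File "<stdin>", line 8, in cloud
  File "h.py", line 14, in at_depth
    o,d=ray(n,uv); return o+d*dep
        ~~~^^^^^^
  File "h.py", line 7, in ray
    K,k1,R,t=cal(n); d=np.array([(uv[0]-K[0,2])/K[0,0],(uv[1]-K[1,2])/K[1,1]])
             ~~~^^^
  File "h.py", line 4, in cal
    c=robot.calibration(n); R=cv2.Rodrigues(np.array(c['rvec'],float))[0]
ValueError: time passes only in moves, steps and waits
```

```bash
python3 - <<'E'
s=open('h.py').read()
s=s.replace("def cal(n):","import functools\n@functools.lru_cache(None)\ndef cal(n):")
s+='''
def cloud(n,d,u0,u1,v0,v1):
    return np.array([np.r_[at_depth(n,(u,v),d[v,u]),u,v] for v in range(v0,v1) for u in range(u0,u1) if d[v,u]>0])
'''
open('h.py','w').write(s)
E
python3 - <<'E'
from h import *
np.set_printoptions(precision=4,suppress=True)
d=np.load('top0d.npy')
C=cloud('top',d,190,245,165,240)
P=C[(C[:,2]>.125)]; print('high',P[:,:5])
P=C[(C[:,2]>.09)&(C[:,2]<.12)&(C[:,4]>189)]; print('pan',len(P),P[:,:3].mean(0),np.median(P[:,2]),(P[:,:2].min(0)+P[:,:2].max(0))/2,np.ptp(P[:,:2],axis=0))
tp=lambda a:(a[0]/3.4+160-.35,a[1]/3.4+165-.35); sp=lambda a:(a[0]/4.8+190-.4,a[1]/4.8+165-.4)
for nm,a,b in(('A',(504,241),(565,199)),('B',(591,220),(589,147)),('C',(696,226),(652,97)),('tip',(191,141),(242,159)),('pan',(186,148),(235,246))):
    print(nm,tri('top',tp(a),'scene',sp(b)))
print(robot.sense()['time'])
E
```

```text
high [[  0.4937   0.0903   0.1488 216.     204.    ]
 [  0.4915   0.0955   0.1457 214.     205.    ]
 [  0.4911   0.0926   0.149  215.     205.    ]
 [  0.4914   0.0903   0.1475 216.     205.    ]
 [  0.4913   0.0877   0.1486 217.     205.    ]
 [  0.4889   0.0953   0.1464 214.     206.    ]
 [  0.489    0.0928   0.1462 215.     206.    ]
 [  0.489    0.0903   0.1468 216.     206.    ]
 [  0.4884   0.0872   0.1518 217.     206.    ]
 [  0.4893   0.0854   0.1452 218.     206.    ]
 [  0.4865   0.0954   0.1448 214.     207.    ]
 [  0.4864   0.0928   0.1461 215.     207.    ]
 [  0.4864   0.0902   0.1467 216.     207.    ]
 [  0.4866   0.0877   0.1462 217.     207.    ]
 [  0.4867   0.0853   0.1457 218.     207.    ]
 [  0.4839   0.0927   0.1461 215.     208.    ]
 [  0.4838   0.09     0.1478 216.     208.    ]
 [  0.4838   0.0874   0.1486 217.     208.    ]
 [  0.4854   0.0862   0.1355 218.     208.    ]
 [  0.4829   0.0913   0.1339 216.     209.    ]
 [  0.4826   0.0885   0.137  217.     209.    ]
 [  0.4838   0.0869   0.1271 218.     209.    ]]
pan 1101 [0.4881 0.1002 0.1013] 0.10126879287674018 [0.4883 0.1002] [0.0982 0.0994]
A (array([ 0.4286, -0.155 ,  0.0214]), np.float64(0.0005127705678926647))
B (array([ 0.4481, -0.2261,  0.0207]), np.float64(0.001569759971754047))
C (array([ 0.4451, -0.3122,  0.0217]), np.float64(0.0011762337896308096))
tip (array([0.4896, 0.0914, 0.1425]), np.float64(0.0009747437918358174))
pan (array([0.4898, 0.1001, 0.0949]), np.float64(0.0009506654557957102))
0.7
```

Request:
send_rows:
  rows:
    - [0.014,0.043,0,6.4,0.094]
    - [0.028,0.086,0,12.8,0.094]
    - [0.042,0.129,0,19.2,0.094]
    - [0.056,0.172,0,25.6,0.094]
    - [0.07,0.215,0,32,0.094]
    - [0.084,0.258,0,38.4,0.094]
    - [0.098,0.301,0,44.8,0.094]
    - [0.112,0.344,0,51.2,0.094]
    - [0.126,0.387,0,57.6,0.094]
    - [0.14,0.429,0,63.8,0.094]
  newtons: 15

```text
time: 1.7
tool_pos: [0.4278, -0.1524, 0.2169]
tcp_rot: [[-0.005, 1.0, 0.001], [1.0, 0.005, -0.0], [-0.0, 0.001, -1.0]]
contact_force: [-0.2, -0.3, 0.7]
finger_gap: 1.001
```

Request:
send_rows:
  rows:
    - [0,-0.001,-0.03,0,0.094]
    - [0,-0.001,-0.06,0,0.08]
    - [0,-0.001,-0.09,0,0.07]
    - [0,-0.001,-0.12,0,0.07]
    - [0,-0.001,-0.14,0,0.07]
    - [0,-0.001,-0.155,0,0.07]
    - [0,-0.001,-0.16,0,0.07]
    - [0,-0.001,-0.16,0,0.07]
    - [0,-0.001,-0.16,0,0.07]
    - [0,-0.001,-0.16,0,0.07]

```text
time: 2.7
tool_pos: [0.428, -0.1553, 0.0573]
tcp_rot: [[-0.0, 1.0, 0.002], [1.0, 0.0, -0.0], [-0.0, 0.002, -1.0]]
contact_force: [-0.8, 0.3, 0.2]
finger_gap: 0.74
```

```bash
cat > snap.py <<'E'
import sys
from h import *
k=sys.argv[1]; x0,x1,y0,y1=map(int,sys.argv[2:6]); f=min(800/(x1-x0),600/(y1-y0))
im,d=robot.get_image("scene"); cv2.imwrite(f'pics/s{k}.png',cv2.resize(im[y0:y1,x0:x1,::-1],None,fx=f,fy=f,interpolation=cv2.INTER_CUBIC)); np.save(f's{k}d.npy',d)
s=robot.sense(); print(s['time'],s['tool_pos'],s['contact_force'],s['finger_gap'],'scale',f)
E
python3 snap.py 1 190 350 140 260
```

```text
2.75 [ 0.42792188 -0.15534632  0.05727372] [-0.03455287  0.15182541 -0.0667665 ] 0.7459787283119047 scale 5.0
```

View pics/s1.png

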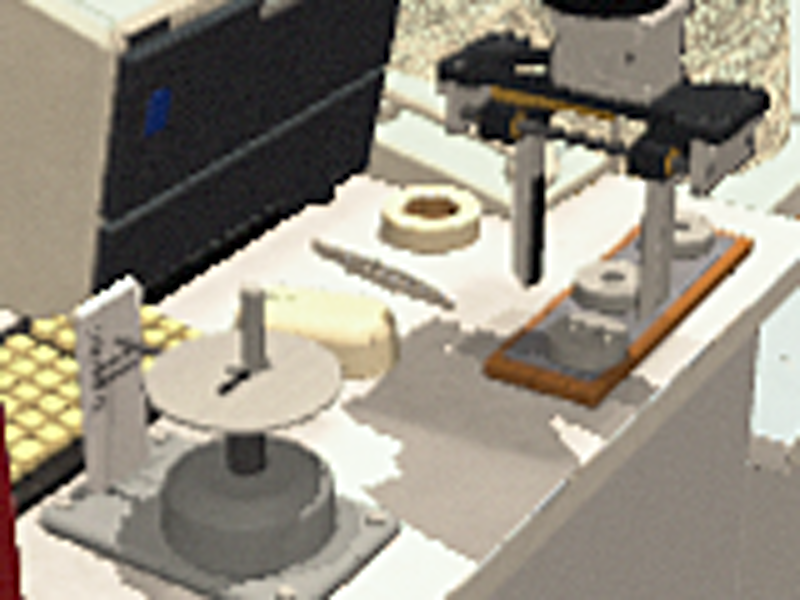

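Request:
send_rows:
  rows:
    - [0,0.001,-0.008,0,0.07]
    - [0,0.001,-0.016,0,0.07]
    - [0,0.001,-0.024,0,0.07]
    - [0,0.001,-0.03,0,0.07]
    - [0,0.001,-0.032,0,0.07]
    - [0,0.001,-0.032,0,0.06]
    - [0,0.001,-0.032,0,0.05]
    - [0,0.001,-0.032,0,0.04]
    - [0,0.001,-0.032,0,0.04]
    - [0,0.001,-0.032,0,0.04]
  newtons: 15

```text
time: 3.75
tool_pos: [0.4274, -0.1541, 0.0247]
tcp_rot: [[-0.0, 1.0, 0.0], [1.0, 0.0, -0.0], [-0.0, 0.0, -1.0]]
contact_force: [0.5, 0.0, 0.3]
finger_gap: 0.506
```

```bash
python3 snap.py 2 230 350 140 230
```

```text
3.8 [ 0.42739165 -0.1541236   0.02465373] [-0.56684704 -1.2238968   1.01227648] 0.5055975750991417 scale 6.666666666666667
```

View pics/s2.png

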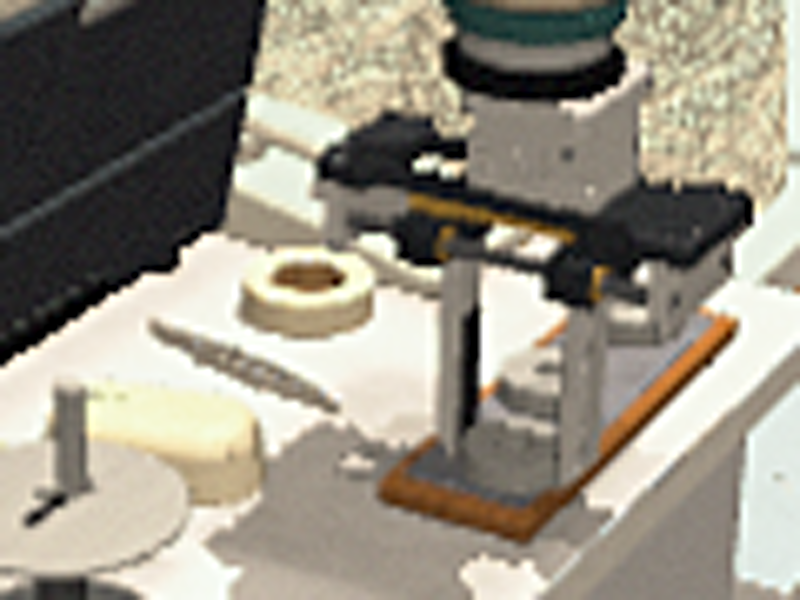

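Request:
send_rows:
  rows:
    - [0,0,0.015,0,0.04]
    - [0,0,0.045,0,0.04]
    - [0,0,0.085,0,0.04]
    - [0,0,0.125,0,0.04]
    - [0,0,0.16,0,0.04]
    - [0.01,0.04,0.175,0,0.04]
    - [0.022,0.085,0.175,0,0.04]
    - [0.034,0.13,0.175,0,0.04]
    - [0.044,0.165,0.175,0,0.04]
    - [0.05,0.19,0.175,0,0.04]
  newtons: 20

```text
time: 4.8
tool_pos: [0.4775, 0.0389, 0.1995]
tcp_rot: [[-0.003, 1.0, 0.0], [1.0, 0.003, 0.001], [0.001, 0.0, -1.0]]
contact_force: [0.3, -1.2, -1.3]
finger_gap: 0.503
```

Request:
send_rows:
  rows:
    - [0.005,0.025,0,0,0.04]
    - [0.009,0.045,0,0,0.04]
    - [0.011,0.054,0,0,0.04]
    - [0.011,0.054,-0.008,0,0.04]
    - [0.011,0.054,-0.016,0,0.04]
    - [0.011,0.054,-0.022,0,0.04]
    - [0.011,0.054,-0.026,0,0.04]
    - [0.011,0.054,-0.026,0,0.04]
    - [0.011,0.054,-0.026,0,0.04]
    - [0.011,0.054,-0.026,0,0.04]

```text
time: 5.8
tool_pos: [0.4886, 0.0898, 0.1737]
tcp_rot: [[-0.0, 1.0, 0.001], [1.0, 0.0, 0.0], [0.0, 0.001, -1.0]]
contact_force: [0.5, -0.1, -1.1]
finger_gap: 0.502
```

```bash
python3 snap.py 3 190 290 165 240
python3 - <<'E'
from h import *
im,d=robot.get_image('top'); cv2.imwrite('pics/t3.png',cv2.resize(im[160:260,160:290,::-1],None,fx=6,fy=6,interpolation=cv2.INTER_CUBIC))
E
```

```text
5.85 [0.48857736 0.08988895 0.1737452 ] [ 0.68849654 -0.32774027 -2.31983507] 0.504221062114627 scale 8.0
```

View pics/s3.png

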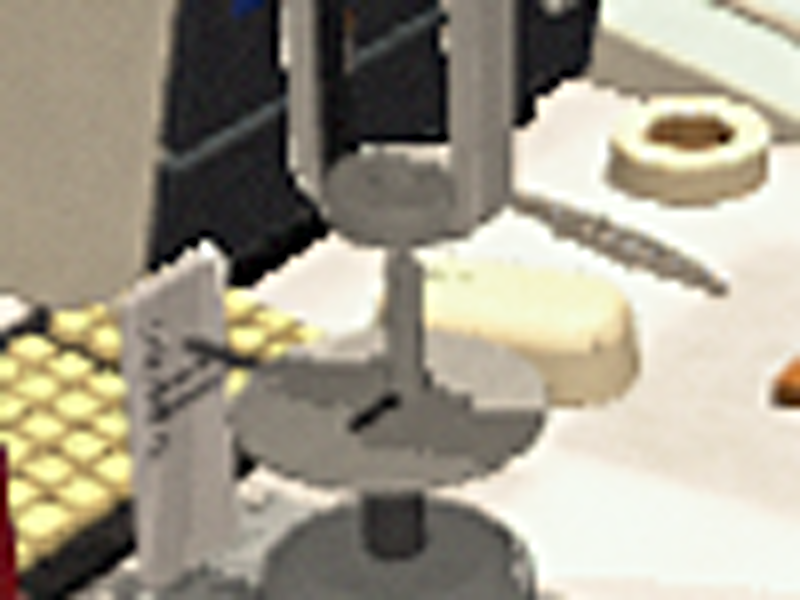

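View pics/t3.png

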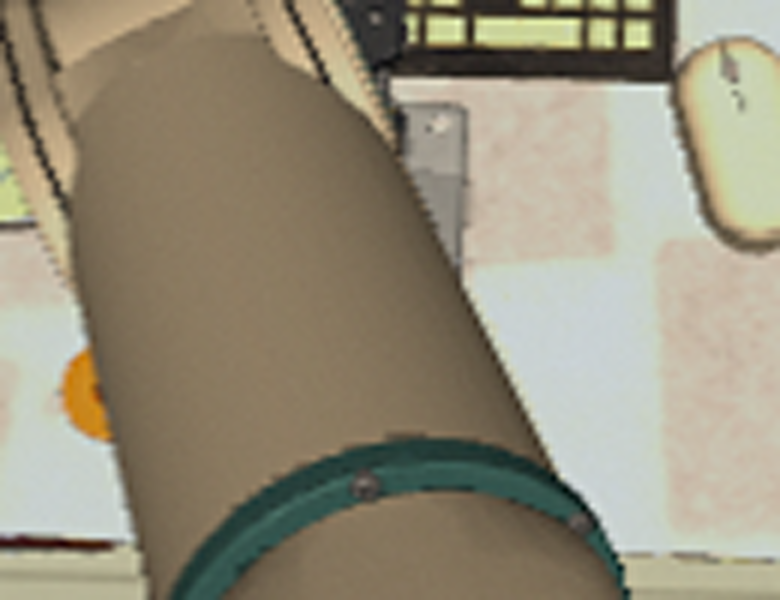

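```bash
python3 - <<'E'
from h import *
f=lambda p:((proj('scene',p)-[190,165])*8+3.5).round(1)
print('tip',f((.4885,.0903,.147)),'post base',f((.4885,.0903,.101)),'tip shift +1mm x',f((.4895,.0903,.147)),'+1mm y',f((.4885,.0913,.147)))
print('initial tip seen', ((242/4.8+190-.4-190)*8+3.5,(159/4.8-.4)*8+3.5))
print('ring bottom c',f((.4886,.0899,.161)),'ring top c',f((.4886,.0899,.175)))
import numpy as np
for z in(.161,.175):
  c=np.array([f((.4886+.024*np.cos(a),.0899+.024*np.sin(a),z)) for a in np.linspace(0,6.28,60)]); print(z,c.min(0),c.max(0))
c=np.array([f((.4885+.006*np.cos(a),.0903+.006*np.sin(a),.135)) for a in np.linspace(0,6.28,60)]);print('post cols',c[:,0].min(),c[:,0].max())
E
python3 - <<'E'
import cv2
im=cv2.imread('pics/s3.png')
cv2.imwrite('pics/s3c.png',im[120:420,200:600].repeat(2,0).repeat(2,1))
E
```

```text
tip [409.6 252.1] post base [414.7 381.7] tip shift +1mm x [407.  251.3] +1mm y [407.7 253.4]
initial tip seen (403.63333333333344, 265.3)
ring bottom c [408.6 211. ] ring top c [407. 170.]
0.161 [330.2 176.2] [486.9 247.4]
0.175 [328.1 135.8] [485.8 205.7]
post cols 391.6 430.3
```

View pics/s3c.png

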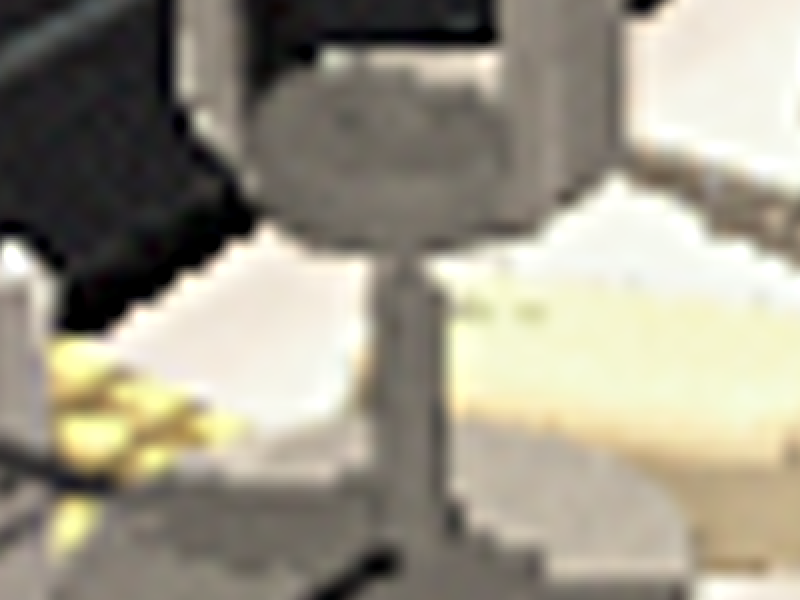

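Request:
send_rows:
  rows:
    - [0,0.0004,-0.003,0,0.04]
    - [0,0.0004,-0.006,0,0.04]
    - [0,0.0004,-0.009,0,0.04]
    - [0,0.0004,-0.012,0,0.04]
    - [0,0.0004,-0.014,0,0.04]
    - [0,0.0004,-0.016,0,0.04]
    - [0,0.0004,-0.018,0,0.04]
    - [0,0.0004,-0.02,0,0.04]
    - [0,0.0004,-0.02,0,0.04]
    - [0,0.0004,-0.02,0,0.04]

```text
time: 6.9
tool_pos: [0.4883, 0.0903, 0.1535]
tcp_rot: [[-0.0, 1.0, -0.0], [1.0, 0.0, 0.0], [0.0, -0.0, -1.0]]
contact_force: [-0.1, 0.9, -2.4]
finger_gap: 0.504
```

```bash
python3 snap.py 4 190 290 165 240
```

```text
6.95 [0.48838306 0.09034198 0.15352039] [-0.57521458  0.28996891 -1.85863714] 0.5017717865659608 scale 8.0
```

View pics/s4.png

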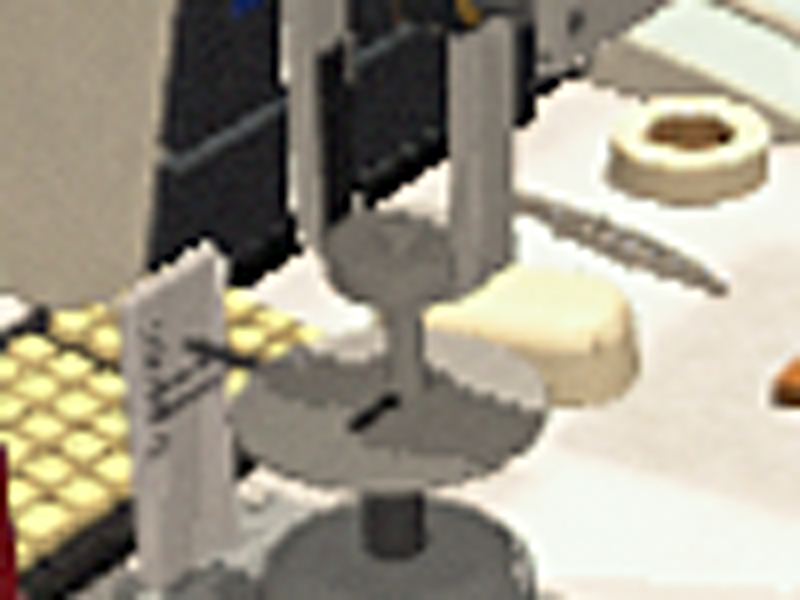

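Request:
send_rows:
  rows:
    - [0,0,-0.004,0,0.04]
    - [0,0,-0.008,0,0.04]
    - [0,0,-0.012,0,0.04]
    - [0,0,-0.016,0,0.04]
    - [0,0,-0.02,0,0.04]
    - [0,0,-0.024,0,0.04]
    - [0,0,-0.028,0,0.04]
    - [0,0,-0.032,0,0.04]
    - [0,0,-0.035,0,0.04]
    - [0,0,-0.035,0,0.04]

```text
time: 7.95
tool_pos: [0.488, 0.0903, 0.118]
tcp_rot: [[-0.001, 1.0, -0.001], [1.0, 0.001, -0.0], [-0.0, -0.001, -1.0]]
contact_force: [-0.1, -0.4, -1.9]
finger_gap: 0.503
```

```bash
python3 snap.py 5 190 290 165 240
```

```text
8.0 [0.48819193 0.09033254 0.11828781] [ 0.42582605  0.64024101 -2.09522305] 0.5078546866344901 scale 8.0
```

View pics/s5.png

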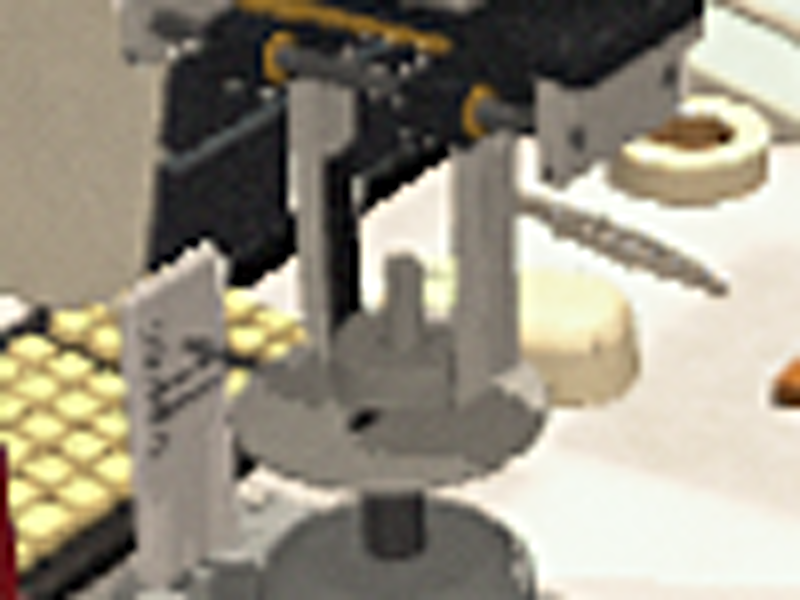

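Request:
send_rows:
  rows:
    - [0,0,-0.002,0,0.04]
    - [0,0,-0.004,0,0.04]
    - [0,0,-0.006,0,0.04]
    - [0,0,-0.008,0,0.04]
    - [0,0,-0.01,0,0.04]
    - [0,0,-0.011,0,0.04]
    - [0,0,-0.0115,0,0.04]
    - [0,0,-0.0115,0,0.04]
    - [0,0,-0.0115,0,0.04]
    - [0,0,-0.0115,0,0.04]

```text
time: 9.0
tool_pos: [0.4885, 0.0904, 0.1071]
tcp_rot: [[-0.001, 1.0, 0.0], [1.0, 0.001, 0.0], [0.0, 0.0, -1.0]]
contact_force: [0.2, 0.0, 0.3]
finger_gap: 0.506
```

```bash
python3 snap.py 6 190 290 165 240
```

```text
9.05 [0.48843427 0.09033471 0.10707827] [0.88374548 0.17372334 0.57028856] 0.5061110854228369 scale 8.0
```

View pics/s6.png

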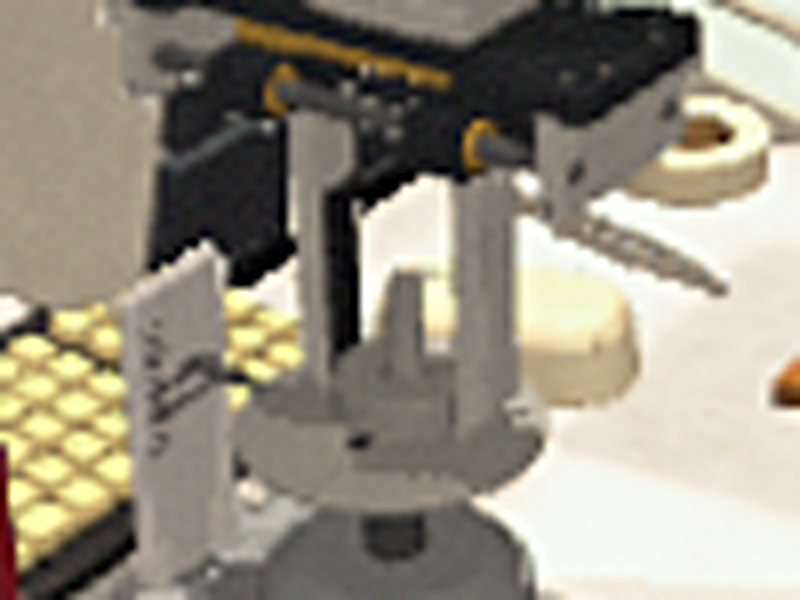

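Request:
send_rows:
  rows:
    - [0,0,0,0,0.051]
    - [0,0,0,0,0.055]
    - [0,0,0,0,0.06]
    - [0,0,0,0,0.065]
    - [0,0,0,0,0.065]
    - [0,0,0.005,0,0.065]
    - [0,0,0.02,0,0.065]
    - [0,0,0.05,0,0.065]
    - [0,0,0.08,0,0.065]
    - [0,0,0.1,0,0.065]

```text
time: 10.05
tool_pos: [0.4889, 0.0907, 0.2092]
tcp_rot: [[-0.001, 1.0, 0.002], [1.0, 0.001, 0.001], [0.001, 0.002, -1.0]]
contact_force: [-0.1, -0.4, 0.7]
finger_gap: 0.691
```

```bash
python3 snap.py 7 190 290 165 240
```

```text
10.1 [0.49050635 0.09111333 0.21158172] [ 0.19300095 -0.66712365  1.76281747] 0.6921244798762616 scale 8.0
```

View pics/s7.png

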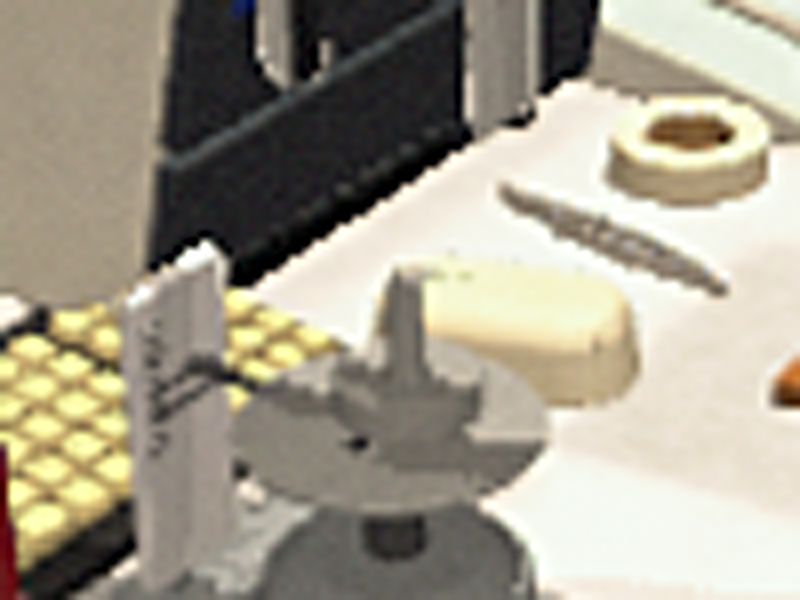

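Request:
send_rows:
  rows:
    - [-0.003,-0.025,0,0,0.065]
    - [-0.009,-0.07,0,0,0.07]
    - [-0.015,-0.115,0,0,0.07]
    - [-0.021,-0.16,0,0,0.07]
    - [-0.027,-0.205,0,0,0.07]
    - [-0.033,-0.25,-0.02,0,0.07]
    - [-0.039,-0.29,-0.055,0,0.07]
    - [-0.042,-0.3145,-0.095,0,0.07]
    - [-0.042,-0.3145,-0.13,0,0.07]
    - [-0.042,-0.3145,-0.15,0,0.07]

```text
time: 11.1
tool_pos: [0.4443, -0.2249, 0.0543]
tcp_rot: [[0.002, 1.0, -0.003], [1.0, -0.002, 0.001], [0.001, -0.003, -1.0]]
contact_force: [-0.8, 0.0, -0.0]
finger_gap: 0.748
```

```bash
python3 - <<'E'
from h import *
np.set_printoptions(precision=4,suppress=True)
im,d=robot.get_image('top'); cv2.imwrite('pics/t8.png',cv2.resize(im[165:255,160:390,::-1],None,fx=3.4,fy=3.4,interpolation=cv2.INTER_CUBIC))
C=cloud('top',d,190,245,165,240)
P=C[C[:,2]>.125]; print('tip',P.mean(0))
P=C[(C[:,2]>.075)&(C[:,2]<.101)&(C[:,4]>189)]
print('pan',np.median(P[:,2]),np.histogram(P[:,2],bins=np.arange(.074,.115,.002)))
print(robot.sense()['tool_pos'])
E
python3 snap.py 8 190 350 140 260
```

```text
tip [  0.5021   0.0932   0.1365 215.5    201.4583]
pan 0.09405890380352844 (array([  0,   0,   0,   0,   0,   0,   1,  18, 130, 264, 316, 102,  21,
         2,   0,   0,   0,   0,   0,   0]), array([0.074, 0.076, 0.078, 0.08 , 0.082, 0.084, 0.086, 0.088, 0.09 ,
       0.092, 0.094, 0.096, 0.098, 0.1  , 0.102, 0.104, 0.106, 0.108,
       0.11 , 0.112, 0.114]))
[ 0.4434 -0.2236  0.0526]
11.2 [ 0.4440956  -0.22340796  0.05443679] [-0.84196269 -0.26005647 -0.07600718] 0.747163773071058 scale 5.0
```

View pics/t8.png

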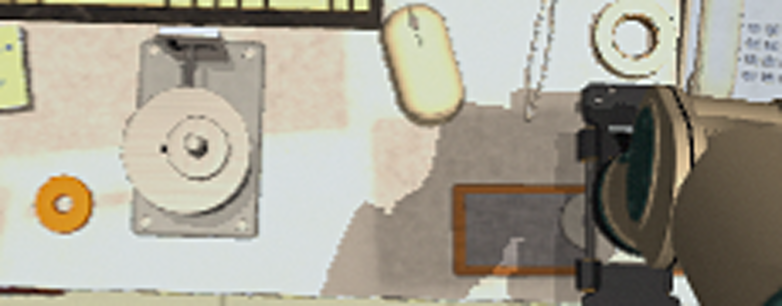

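View pics/s8.png

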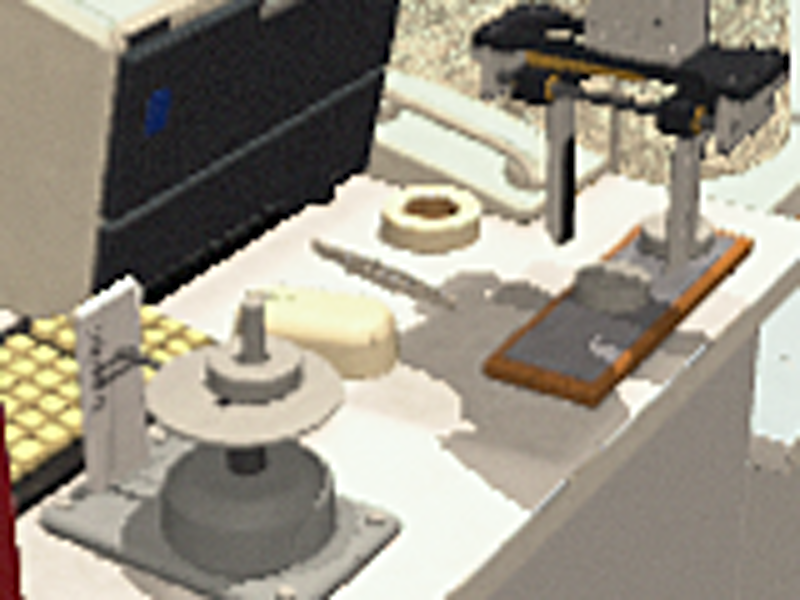

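Request:
send_rows:
  rows:
    - [0,0,0,0,0.07]
    - [0,0,-0.01,0,0.07]
    - [0,0,-0.02,0,0.07]
    - [0,0,-0.028,0,0.07]
    - [0,0,-0.0315,0,0.07]
    - [0,0,-0.0315,0,0.06]
    - [0,0,-0.0315,0,0.05]
    - [0,0,-0.0315,0,0.04]
    - [0,0,-0.0315,0,0.04]
    - [0,0,-0.0315,0,0.04]
  newtons: 20

```text
time: 12.2
tool_pos: [0.4466, -0.2243, 0.0257]
tcp_rot: [[-0.0, 1.0, 0.001], [1.0, 0.0, -0.0], [-0.0, 0.001, -1.0]]
contact_force: [0.2, 0.4, 0.5]
finger_gap: 0.506
```

Request:
send_rows:
  rows:
    - [0,0,0.015,0,0.04]
    - [0,0,0.05,0,0.04]
    - [0,0,0.095,0,0.04]
    - [0,0.02,0.14,0,0.04]
    - [0.008,0.06,0.17,0,0.04]
    - [0.014,0.1,0.174,0,0.04]
    - [0.02,0.145,0.174,0,0.04]
    - [0.026,0.19,0.174,0,0.04]
    - [0.032,0.235,0.174,0,0.04]
    - [0.036,0.27,0.174,0,0.04]

```text
time: 13.2
tool_pos: [0.482, 0.0487, 0.1996]
tcp_rot: [[-0.003, 1.0, 0.0], [1.0, 0.003, 0.001], [0.001, 0.0, -1.0]]
contact_force: [1.1, 0.1, -2.1]
finger_gap: 0.506
```

Request:
send_rows:
  rows:
    - [0.004,0.03,0,0,0.04]
    - [0.006,0.043,0,0,0.04]
    - [0.006,0.0446,0,0,0.04]
    - [0.006,0.0446,-0.008,0,0.04]
    - [0.006,0.0446,-0.016,0,0.04]
    - [0.006,0.0446,-0.024,0,0.04]
    - [0.006,0.0446,-0.032,0,0.04]
    - [0.006,0.0446,-0.034,0,0.04]
    - [0.006,0.0446,-0.034,0,0.04]
    - [0.006,0.0446,-0.034,0,0.04]

```text
time: 14.2
tool_pos: [0.4885, 0.0905, 0.1655]
tcp_rot: [[-0.0, 1.0, 0.0], [1.0, 0.0, 0.0], [0.0, 0.0, -1.0]]
contact_force: [-0.3, -0.1, -1.6]
finger_gap: 0.507
```

```bash
python3 snap.py 9 190 290 165 240
```

```text
14.25 [0.48856063 0.09054394 0.16571439] [ 0.65774999  0.02040315 -1.58191596] 0.5058240227884367 scale 8.0
```

View pics/s9.png

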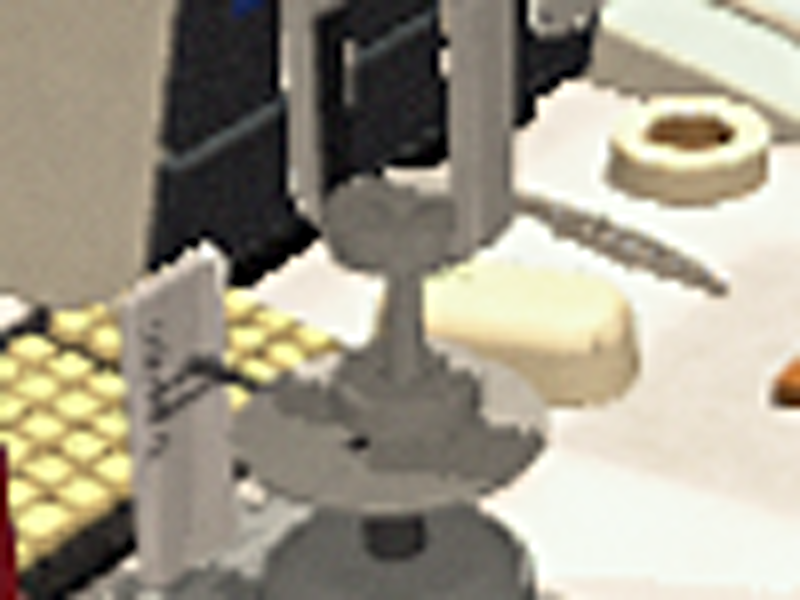

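Request:
send_rows:
  rows:
    - [0,0,-0.003,0,0.04]
    - [0,0,-0.006,0,0.04]
    - [0,0,-0.009,0,0.04]
    - [0,0,-0.012,0,0.04]
    - [0,0,-0.014,0,0.04]
    - [0,0,-0.016,0,0.04]
    - [0,0,-0.018,0,0.04]
    - [0,0,-0.02,0,0.04]
    - [0,0,-0.02,0,0.04]
    - [0,0,-0.02,0,0.04]

```text
time: 15.25
tool_pos: [0.4883, 0.0904, 0.1455]
tcp_rot: [[-0.0, 1.0, -0.0], [1.0, 0.0, 0.0], [0.0, -0.0, -1.0]]
contact_force: [-0.8, 0.1, -2.2]
finger_gap: 0.508
```

```bash
python3 snap.py 10 190 290 165 240
```

```text
15.3 [0.48838525 0.09045269 0.1455246 ] [-0.27630327 -0.35781255 -2.42969092] 0.5064026433226357 scale 8.0
```

View pics/s10.png

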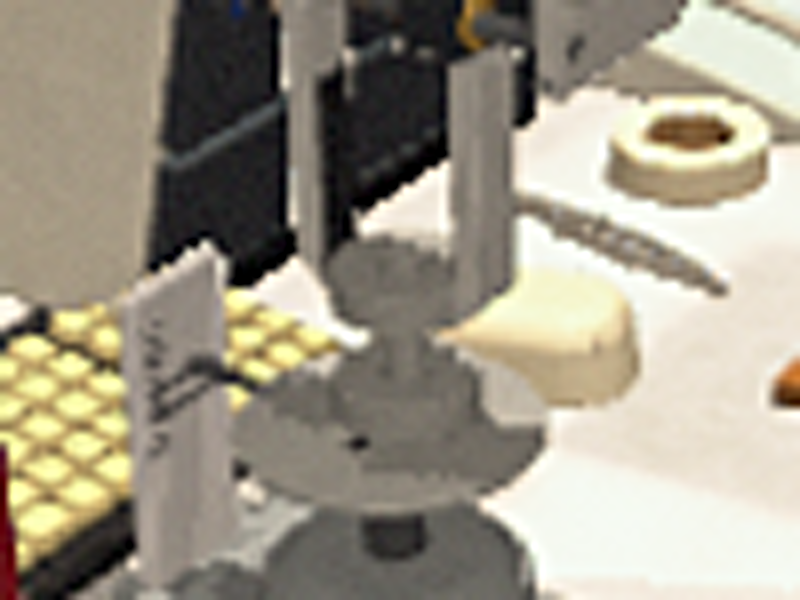

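Request:
send_rows:
  rows:
    - [0,0,-0.004,0,0.04]
    - [0,0,-0.008,0,0.04]
    - [0,0,-0.012,0,0.04]
    - [0,0,-0.016,0,0.04]
    - [0,0,-0.02,0,0.04]
    - [0,0,-0.022,0,0.04]
    - [0,0,-0.024,0,0.04]
    - [0,0,-0.026,0,0.04]
    - [0,0,-0.028,0,0.04]
    - [0,0,-0.0295,0,0.04]

```text
time: 16.3
tool_pos: [0.4883, 0.0905, 0.1159]
tcp_rot: [[-0.001, 1.0, -0.0], [1.0, 0.001, 0.0], [0.0, -0.0, -1.0]]
contact_force: [-1.0, 0.3, 0.3]
finger_gap: 0.506
```

Request:
send_rows:
  rows:
    - [0,0,-0.001,0,0.04]
    - [0,0,-0.0015,0,0.04]
    - [0,0,-0.0015,0,0.04]
    - [0,0,-0.0015,0,0.04]
    - [0,0,-0.0015,0,0.04]
    - [0,0,-0.0015,0,0.04]
    - [0,0,-0.0015,0,0.04]
    - [0,0,-0.0015,0,0.04]
    - [0,0,-0.0015,0,0.04]
    - [0,0,-0.0015,0,0.04]

```text
time: 17.3
tool_pos: [0.4883, 0.0905, 0.1145]
tcp_rot: [[-0.001, 1.0, 0.0], [1.0, 0.001, 0.0], [0.0, 0.0, -1.0]]
contact_force: [-0.5, 0.2, -0.3]
finger_gap: 0.507
```

```bash
python3 snap.py 11 190 290 165 240
```

```text
17.35 [0.48826367 0.09044748 0.11447037] [-1.28035824 -0.31278977  0.2896052 ] 0.5020768166710747 scale 8.0
```

View pics/s11.png

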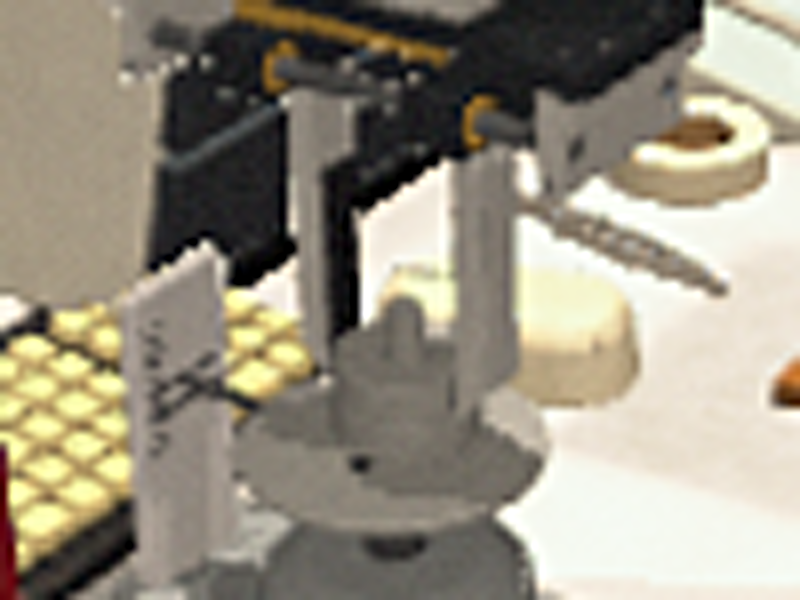

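The pan now carries the second ring, so I'll release it and retreat.

Request:
send_rows:
  rows:
    - [0,0,0,0,0.051]
    - [0,0,0,0,0.055]
    - [0,0,0,0,0.06]
    - [0,0,0,0,0.065]
    - [0,0,0,0,0.065]
    - [0,0,0.005,0,0.065]
    - [0,0,0.02,0,0.065]
    - [0,0,0.05,0,0.065]
    - [0,0,0.08,0,0.065]
    - [0,0,0.11,0,0.065]

```text
time: 18.35
tool_pos: [0.488, 0.0904, 0.2259]
tcp_rot: [[-0.001, 1.0, -0.0], [1.0, 0.001, 0.0], [0.0, -0.0, -1.0]]
contact_force: [1.4, -0.6, -0.5]
finger_gap: 0.688
```

Request:
send_rows:
  rows:
    - [0,-0.02,0.01,0,0.065]
    - [0,-0.06,0.01,0,0.065]
    - [0,-0.1,0.01,0,0.065]
    - [0,-0.14,0.01,0,0.065]
    - [0,-0.18,0.01,0,0.065]
    - [0,-0.22,0.01,0,0.065]
    - [0,-0.25,0.01,0,0.065]
    - [0,-0.26,0.01,0,0.065]
    - [0,-0.26,0.01,0,0.065]
    - [0,-0.26,0.01,0,0.065]

```text
time: 19.35
tool_pos: [0.4885, -0.1677, 0.2346]
tcp_rot: [[-0.002, 1.0, 0.0], [1.0, 0.002, 0.001], [0.001, 0.0, -1.0]]
contact_force: [-0.6, 0.6, 0.3]
finger_gap: 0.693
```

```bash
python3 - <<'E'
from h import *
np.set_printoptions(precision=4,suppress=True)
im,d=robot.get_image('top'); cv2.imwrite('pics/t12.png',cv2.resize(im[165:255,160:390,::-1],None,fx=3.4,fy=3.4,interpolation=cv2.INTER_CUBIC))
C=cloud('top',d,190,245,165,240)
P=C[(C[:,2]>.07)&(C[:,2]<.098)&(C[:,4]>189)]
print('pan',np.median(P[:,2]),np.histogram(P[:,2],bins=np.arange(.074,.115,.002))[0])
P=C[(np.hypot(C[:,0]-.4882,C[:,1]-.1002)<.048)&(np.hypot(C[:,0]-.488,C[:,1]-.0905)>.028)]
print('pan annulus',np.median(P[:,2]),len(P))
P=C[(abs(np.hypot(C[:,0]-.488,C[:,1]-.0905)-.0155)<.005)]
print('ring top',np.median(P[:,2]),len(P))
E
python3 snap.py 12 190 290 165 240
python3 - <<'E'
from h import *
s=cv2.imread('pics/s12.png'); cv2.imwrite('pics/s12c.png',cv2.resize(s[220:520,100:400],None,fx=2,fy=2,interpolation=cv2.INTER_CUBIC))
E
```

```text
pan 0.0860628171093254 [  0   0   0  16 109 281 285 108  21   3   3   3   0   0   0   0   0   0
   0   0]
pan annulus 0.0858252611004724 729
ring top 0.11367728611956385 141
19.45 [ 0.48859607 -0.16731148  0.23463357] [-0.38205061  0.60884752  0.78681842] 0.6910048443782326 scale 8.0
```

View pics/s12.png

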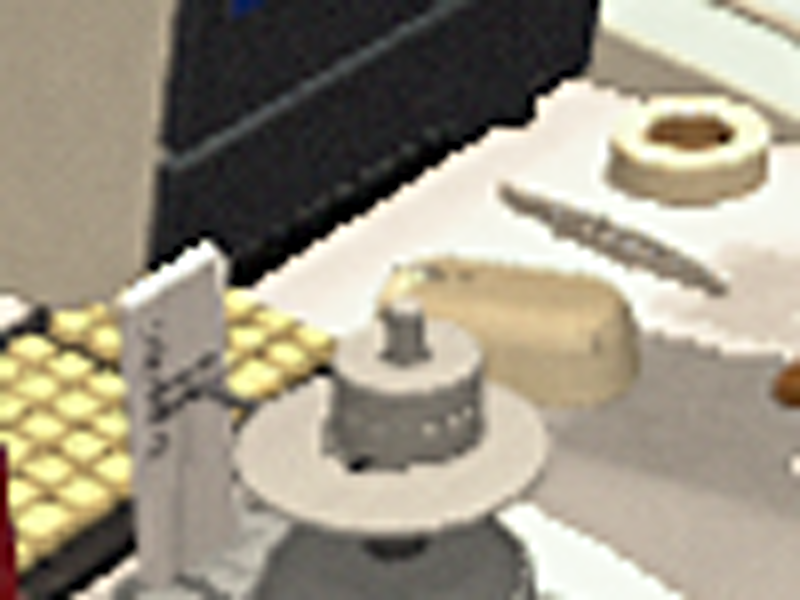

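View pics/s12c.png

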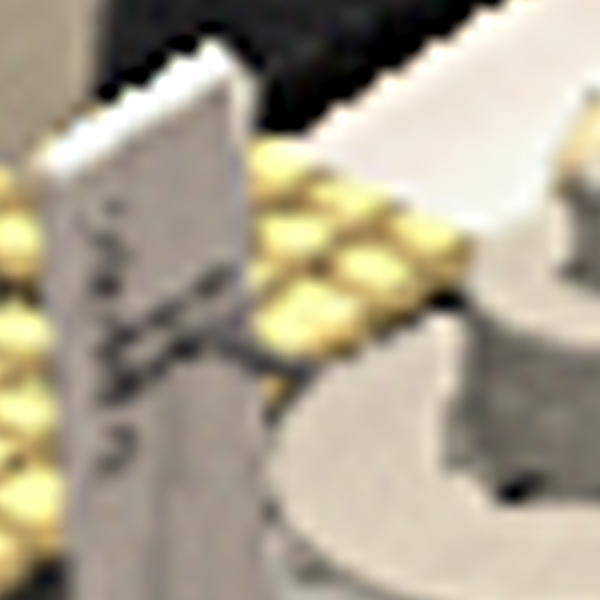

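View pics/t12.png

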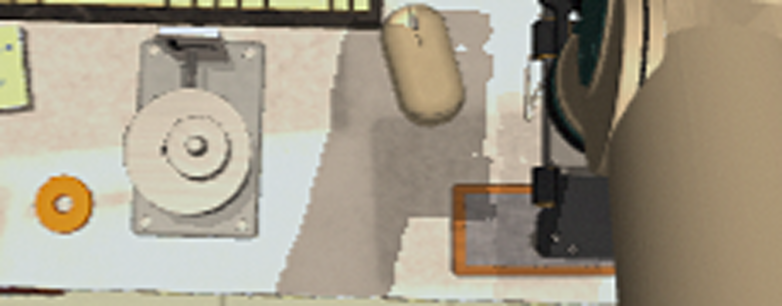

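```bash
python3 snap.py 13 190 350 140 260; python3 - <<'E'
from h import *
im,d=robot.get_image('top')
C=cloud('top',d,190,245,160,240)
P=C[(np.hypot(C[:,0]-.4882,C[:,1]-.1002)<.048)&(np.hypot(C[:,0]-.488,C[:,1]-.0905)>.028)]
Q=C[(C[:,0]>.56)&(C[:,2]>.11)]
print('pan',np.median(P[:,2]),'index top',np.median(Q[:,2]),len(Q))
E
```

```text
19.5 [ 0.48861592 -0.16754454  0.23465187] [ 1.16602829 -0.70531065 -0.14193459] 0.6953098722479149 scale 5.0
pan 0.08577440225168276 index top 0.1214095758166247 65
```

View pics/s13.png

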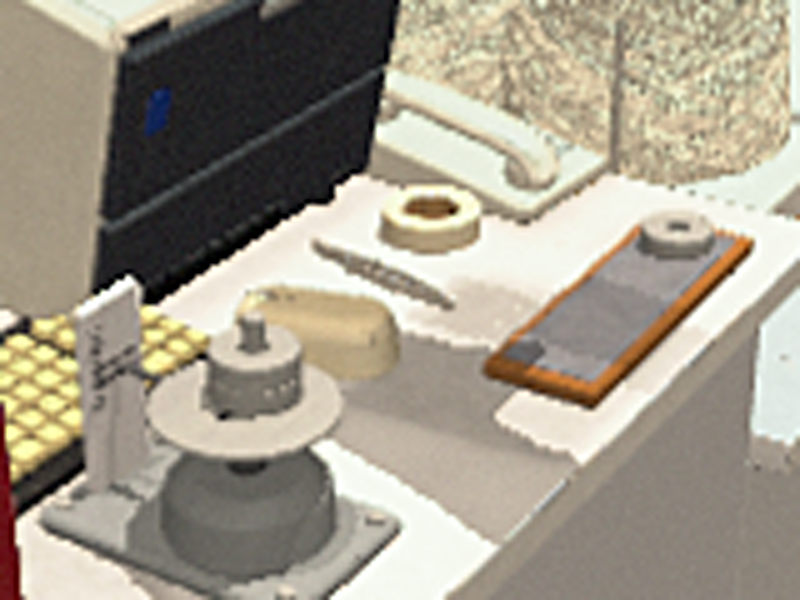

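The index column's top reads 0.1214 m against the stated 0.122, so the depth reading is sound. That puts the pan at about 26 mm, inside the band, with the third ring still on the board.

```bash
python3 -c "
from plant import robot
print(robot.sign_off())"
```

```text
the job is handed in; nothing more can be done
None
```

I threaded weight_a and then weight_b onto the post. Weight_c wasn't needed and is still lying on the board. The post stands about 10 mm to the -y side of the pan's centre. Both rings went over it without pressing the pan down, and I let go of each only once the pan was carrying its weight.

**Final reading:** the top camera put the pan at z ≈ 0.086 m, a reading of about 26 mm, inside the 23–32 mm band. Two readings agreed. As a check on the depth, the index column's top read 0.1214 m against the stated 0.122 m. In the scene picture the pan's arm appears to point between the two long lines, though the picture is coarse.

**Disagreement:** heights found by matching the two cameras came out about 5 mm lower than the depth readings. I used the depth readings because they matched the stated heights of the ring tops and the index column.

**Hand-in:** I handed the job in at about 19.5 s of robot time, with the gripper clear of everything. None of the other things looked moved in the last pictures, though the arm hid part of the top view.

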